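# Lay the plywood blank down against the rip fence

## Task

Two plywood pieces stand on edge in front of the aluminium rip fence: push the larger one over with the fingertips so that it falls flat towards the fence, then slide it along the bench until its leading edge lies flush against the fence. Only push it: never pick it up or lift it. Leave the smaller piece and everything else standing and lying where they are, and finish clear of it all.

Things in the scene. Friction and masses are not known exactly. Their poses are not given: they have to be found in the camera images.
- board: The larger plywood piece: 120 mm long (x), 28 thick (y), 100 high (z), 0.14-0.28 kg, loose. Starts upright on a 120 x 28 edge, broad faces within 0.2 rad of parallel to the fence, +y side facing it. Origin: centre of the edge it stands on. Tipped 16 degrees it falls by itself; fallen, it is 28 mm high and its z is level, pointing from the trailing edge (origin) to the leading edge.
- board_mid (a point): The centre of the larger piece, 50 mm from its origin along its z: 50 mm above the bench while it stands, 14 mm when it lies flat.
- board_top_near (a point): Middle of the thickness, at the -x corner of the larger piece's top edge (x -60, y 0, z 100 mm in its frame). The top edge becomes the leading edge once it has fallen towards the fence.
- board_top_far (a point): As board_top_near, at the +x corner (x +60, y 0, z 100 mm).
- fence: Straight aluminium rip fence fixed to the bench left of the work: 440 mm long (x, roughly away from the robot), 40 wide (y), 50 high. Origin: centre of its underside. Its working face is y = -20 mm in its frame; the plywood pieces stand on that side, centres 160 to 230 mm from the face. Two brackets with black knobs stand behind it (+y), up to 70 mm from its centre line.
- offcut: The smaller plywood piece, 70 mm long (its x), 24 mm thick (its y), 50 mm high, standing on edge beside the larger one at much the same distance from the fence, their centres about 160 mm apart along the fence; which of them is nearer the robot varies. To be left standing. Origin: centre of its underside.
- dowel: Wooden dowel end, 32 mm diameter, 45 mm tall, upright near the far end of the fence. Leave alone. Origin: centre of its underside.
- glue: Yellow glue bottle, 60 mm diameter, 130 mm tall, upright on the right. Leave alone. Origin: centre of its underside.
- mallet: Hammer lying on the right of the bench, about 280 mm long along its x. Leave alone. Origin on its underside.
- driver: Screwdriver lying on the right of the bench, about 200 mm long along its x. Leave alone. Origin on its underside.
- tape: Tape measure, 70 x 40 mm, 60 mm tall, behind the fence. Leave alone. Origin: centre of its underside.
- square: Try square lying behind the fence: 120 mm wooden stock along its x, 150 mm steel blade along its +y, 18 mm high. Leave alone. Origin: centre of the stock's underside.
There are look-alikes about, which are no part of the job. Leave any green look-alike of the board alone.

How it is judged:
By the outcome, as a careful person would: the job done as asked, in the order asked, and still so for the second after the job is handed in, with the robot touching nothing.
It also fails if it takes over 45 s, if anything falls off the work surface, if the arm or the gripper's body presses on something with over 40 N, if the wrist force passes 120 N, or if a joint passes its speed limit or range.

## Robot

A 6-joint arm with a two-finger parallel gripper is mounted at the origin on the work surface. World frame = base frame: x ahead of the robot, y to its left, z up, the work surface at z = 0. Lengths are in m, angles in rad, forces in N, time in s.
With the tool pointing down it reaches from about 0.275 to 0.725 m from the base axis. Payload 5.6 kg.
Tool frame: the origin (TCP) lies at the very end of the fingers, on their centre line; the grasp point (between the pads) lies 19 mm behind it; z points along the fingers, y is the line along which they close (so a half turn about z gives the same grasp; the last joint's range is limited). The gripper opens to 85 mm and grips with 20 to 120 N. Pads are 22 mm wide; open, the fingers measure 114 mm over their backs; the gripper's body (76 mm by 85 mm) begins 54 mm behind the grasp point. The pads swing forward as they close: fully open they stand 13 mm farther back than shut.
Start: joints at [1.622, 0.255, 0.108, 0, -1.424, -0.285], TCP at [0.127, 0.535, 0.231] pointing down, gripper open.
Joint ranges: [-2.95, 2.95], [-1.21, 1.97], [-1.09, 1.5], [-2.87, 1.71], [-2.94, -0.07], [-3.05, 3.05]. Speed limits (rad/s): [2.57, 2.57, 3.14, 3.14, 3.14, 3.14].

## Interface

Orientations are given as a rotation vector (axis times angle).
In Python, from plant import sensors, imaging, r gives the robot as it stands.
- The arm moves only by the tool jog_arm, never from a script. Its argument "steps" is a list that holds one entry, the list of rows, each a list of 5 numbers: the opening, from 0 (shut) to 1 (fully open), then the shift along the tool's x, y, z in m, then the turn about the tool's z in degrees. In form: [[[grip, tx, ty, tz, spin], ...]]. A call has 1 to 12 rows; each row is the pose to reach, as a shift and turn from the pose commanded when the call began, along the tool's axes at that moment; what a row does not reach only later rows make up. A row lasts 1/8 s, in which the tool goes at most 62.5 mm and 10.7 degrees, less where a joint would pass 70% of its speed; a pose out of reach is approached as far as the arm can. A call with a gripper value outside its range is refused whole. The fingers move at their own pace and stop on an object; "grip_force" is the grip in N (left out, the last holds). Time passes only in rows, so rows that repeat a pose let the fingers close. It gives the time, the measured TCP pose, the force, the opening and the grip force at its end, in the units of the state.
- sensors.sense(): the state, without advancing time (a new reading comes with each control period).
- imaging.camera(name): name is "scene" or "top" or "wrist"; returns a dict with "frame" (384x512x3 uint8, red, green, blue), "range_z" (384x512 float32, m along the optical axis (not along the pixel's ray), 0 where there is no reading), "intrinsics" (3x3 intrinsics, pixels), "R" (3x3) and "t" (3): a world point X has camera coordinates R X + t; the wrist camera has in their place "hand_eye" (4x4, takes a point from camera to tool coordinates, whose origin is the TCP and whose axes are the flange's). Camera axes: x right, y down, z forward; pixel columns grow to the right and rows downward; lengths in m; the calibration is good to about 2 mm. A picture is of the moment at which its call begins: read the wrist's pose just before it.
- r.hand_in(): hands the job in; it is judged then, once.
The state is a dict: "clock": time; "joints": joint angles; "qd": joint speeds; "tau": joint torques, N m; "ee_pos": TCP position; "tcp_rot": TCP orientation; "ft_force": force on the tool from outside, world axes, zero at the start; "torque": the same for the moment, N m; "gripper_width": finger opening in m; "grip_force": force on a finger pad.
Only numpy, scipy, OpenCV 4.12 (cv2) and the standard library are available. Lean on these libraries where they do the work, as an engineer would, in place of code of your own. Each camera call takes 0.05 s, during which the arm holds its last target. There are 200 camera calls.

## Working session

There is one attempt and no reset: what is moved stays moved. The work goes in short steps, Python scripts to look and compute and a tool call to move; the robot and the scene stay as the last step left them, time stands still between calls to the robot, and variables do not carry over. Pictures are saved under pics/ and viewed, at most 10 in all, crops included, and the job is handed in when it is done.

Besides the shell and the picture viewer there is one more tool, called after "Request:" as name([rows], argument=value, ...), one row to a line, values as JSON. jog_arm: Moves the arm, as the interface text tells. Its arguments: {"type":"object","properties":{"steps":{"type":"array"},"grip_force":{"type":"number"}},"required":["steps"]}

```bash
mkdir -p pics; cat > h.py <<'E'
import numpy as np, cv2
from scipy.spatial.transform import Rotation as Ro
from plant import sensors, imaging, r
def cloud(n):
    c=imaging.camera(n); d=c["range_z"]; v,u=np.indices(d.shape); K=c["intrinsics"]
    P=np.stack([(u-K[0,2])*d/K[0,0],(v-K[1,2])*d/K[1,1],d],-1)
    W=(P-c["t"])@c["R"]; W[d==0]=np.nan
    return c,W
def save(f,n): cv2.imwrite("pics/"+n,cv2.cvtColor(f,cv2.COLOR_RGB2BGR))
E
python3 - <<'E'
from h import *
s=sensors.sense(); print(s)
a,W=cloud("top"); b,V=cloud("scene")
np.savez("c0.npz",W=W,V=V,a=a["frame"],b=b["frame"])
save(a["frame"],"top0.png"); save(b["frame"],"scene0.png")
E
```

```text
{'clock': 0.0, 'joints': array([ 1.62159932e+00,  2.55734495e-01,  1.07008963e-01, -4.56533942e-04,
       -1.42386231e+00, -2.84628883e-01]), 'qd': array([ 3.90607675e-04, -2.69651306e-04, -5.05388911e-05,  2.37877952e-03,
        1.21745786e-03, -2.52046843e-04]), 'tau': array([-8.74546686e-06, -3.86623299e+01,  2.37947148e+01,  5.36538631e+00,
       -5.95633537e-03,  2.54313179e-06]), 'ee_pos': array([0.12725394, 0.53458236, 0.23040689]), 'tcp_rot': array([ 3.11830494e+00, -3.66346701e-01, -2.29451882e-04]), 'ft_force': array([-0.14654889, -0.71754984, -0.36590386]), 'torque': array([-0.04326973,  0.01101064, -0.07394683]), 'grip_force': 0.0, 'gripper_width': 0.08522538563810209}
```

View pics/top0.png

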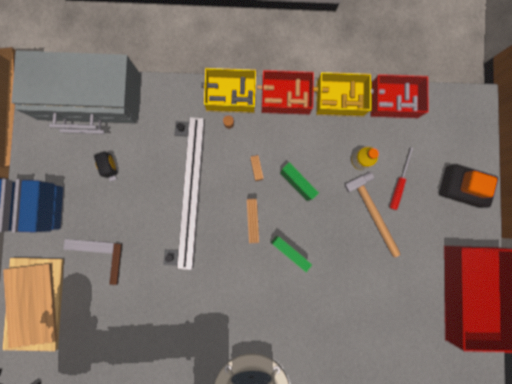

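View pics/scene0.png

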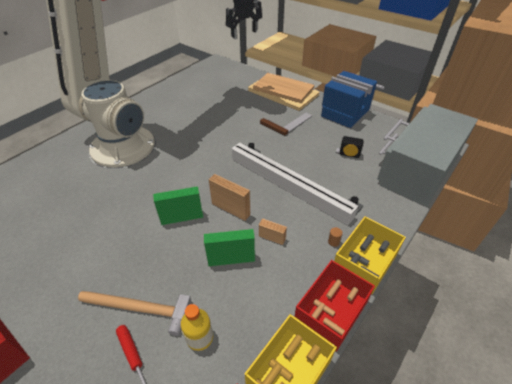

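The top view shows the fence at about (190,195), the board at (252,220), and the offcut at (257,167). The green look-alikes are at (298,181) and (291,253). The scene view confirms that the board is the piece nearer the robot.

```bash
python3 - <<'E'
from h import *
z=np.load("c0.npz"); 
def rect(P,n):
    (c,s,a)=cv2.minAreaRect(P[:,:2].astype(np.float32)); print(n,np.round(c,4),np.round(s,4),round(a,2),"z",np.round(np.percentile(P[:,2],[2,50,98]),4),len(P))
for nm,I,W in (("top",z["a"],z["W"]),("scene",z["b"],z["V"])):
    hsv=cv2.cvtColor(I,cv2.COLOR_RGB2HSV); x,y,Z=W[...,0],W[...,1],W[...,2]
    print(nm)
    reg=(x>.2)&(x<.75)&(y>-.25)&(y<.36)
    br=reg&(hsv[...,0]>5)&(hsv[...,0]<20)&(hsv[...,1]>90)&(Z>.01)
    gr=reg&(hsv[...,0]>45)&(hsv[...,0]<75)&(hsv[...,1]>120)&(Z>.01)
    fe=reg&(y>.1)&(hsv[...,1]<60)&(Z>.035)&(Z<.07)
    for n,m in (("brown",br),("green",gr),("fence",fe)):
        k,l,st,_=cv2.connectedComponentsWithStats(m.astype(np.uint8))
        for i in range(1,k):
            if st[i,4]>40:
                P=W[l==i]; rect(P,n+str(st[i,:2]))
                if n!="fence":
                    T=P[P[:,2]>np.percentile(P[:,2],98)-.006]; rect(T,"  topface")
E
```

```text
top
brown[251 155] [0.6552 0.0049] [0.0699 0.0236] 13.86 z [0.0223 0.0512 0.055 ] 207
  topface [0.6551 0.0047] [0.0687 0.0233] 13.67 z [0.0493 0.0517 0.0552] 171
brown[247 199] [0.4988 0.0124] [0.1191 0.0272] 5.11 z [0.097  0.101  0.1043] 428
  topface [0.4988 0.0124] [0.1191 0.0272] 5.11 z [0.0984 0.1012 0.1044] 382
green[282 163] [ 0.6135 -0.1168] [0.1165 0.0258] 45.45 z [0.0428 0.1002 0.1046] 501
  topface [ 0.6136 -0.1169] [0.1166 0.0253] 45.14 z [0.0989 0.1014 0.1051] 329
green[273 237] [ 0.4108 -0.0983] [0.1191 0.0253] 51.99 z [0.0963 0.1007 0.1046] 406
  topface [ 0.4108 -0.0984] [0.1189 0.0253] 51.99 z [0.0988 0.1011 0.105 ] 338
fence[178 133] [0.5542 0.1951] [0.0408 0.393 ] 87.81 z [0.0418 0.0507 0.0552] 1965
scene
brown[209 175] [0.5005 0.0131] [0.1221 0.031 ] 4.91 z [0.0131 0.0737 0.1015] 1131
  topface [0.4999 0.0136] [0.1211 0.0299] 4.96 z [0.0959 0.0997 0.1021] 356
brown[259 219] [0.6558 0.0053] [0.0711 0.0274] 13.04 z [0.0119 0.0449 0.0521] 434
  topface [0.6555 0.0058] [0.0707 0.0264] 13.04 z [0.0463 0.0499 0.0525] 212
green[154 187] [ 0.4107 -0.0987] [0.116  0.0327] 52.51 z [0.0129 0.0713 0.1014] 1275
  topface [ 0.4106 -0.0987] [0.116  0.0326] 52.51 z [0.0963 0.0995 0.1022] 364
green[204 230] [ 0.6148 -0.1173] [0.1174 0.0314] 45.34 z [0.0129 0.0777 0.1016] 1455
  topface [ 0.6149 -0.1175] [0.1173 0.0311] 44.7 z [0.0961 0.0996 0.1022] 507
fence[232 143] [0.5536 0.1961] [0.0444 0.3929] 87.95 z [0.0361 0.0497 0.0528] 1540
```

Request:
jog_arm([
  [[0.6,0.042,0.039,0,6],[0.6,0.083,0.078,0,12],[0.6,0.125,0.117,0,18],[0.6,0.167,0.156,0,24],[0.6,0.208,0.195,0,30],[0.6,0.25,0.234,0,36],[0.6,0.291,0.274,0,42],[0.6,0.333,0.313,0,48],[0.6,0.375,0.352,0,54],[0.6,0.416,0.391,0,60],[0.6,0.458,0.43,0,66],[0.6,0.5,0.469,0,71.5]],
])

```text
clock: 1.6
ee_pos: [0.5057, -0.0389, 0.231]
tcp_rot: [2.314, -2.124, -0.001]
ft_force: [0.8, 2.2, -0.1]
gripper_width: 0.0508
grip_force: 0.0
```

Request:
jog_arm([
  [[0.6,0,0,0.02,0],[0.6,0,0,0.04,0],[0.6,0,0,0.06,0],[0.6,0,0,0.07,0],[0.6,0,0,0.07,0]],
])

```text
clock: 2.22
ee_pos: [0.5047, -0.0371, 0.1608]
tcp_rot: [2.317, -2.119, -0.001]
ft_force: [-0.5, -0.9, -0.1]
gripper_width: 0.0511
grip_force: 0.0
```

```bash
cat > st.py <<'E'
from h import *
s=sensors.sense(); R=Ro.from_rotvec(s["tcp_rot"]).as_matrix()
print(s["clock"],np.round(s["ee_pos"],4),"yaw x",np.degrees(np.arctan2(R[1,0],R[0,0])),"width",s["gripper_width"],np.round(s["ft_force"],2),np.round(s["joints"],2)); print(np.round(R,3))
E
python3 st.py; python3 - <<'E'
from h import *
c,V=cloud("scene"); save(cv2.resize(c["frame"][100:320,120:340],(660,660))[:600],"s1.png")
E
```

```text
2.225 [ 0.5047 -0.0371  0.1608] yaw x -84.89081065884376 width 0.051117055672795675 [-0.49 -0.94 -0.14] [ 0.24  0.2  -0.14  0.   -1.23 -0.15]
[[ 0.089 -0.996 -0.001]
 [-0.996 -0.089 -0.   ]
 [ 0.     0.002 -1.   ]]
```

View pics/s1.png

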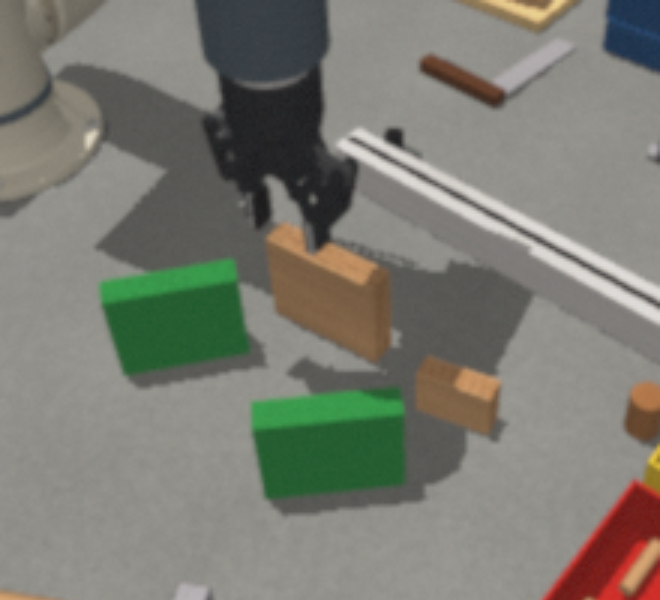

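The gripper hangs above the near side of the board at about (290,210) in the crop, and all the pieces are still standing. Next I descend behind the board and push it.

Request:
jog_arm([
  [[0.6,0,0,0.03,0],[0.6,0,0,0.06,0],[0.6,0,0,0.08,0],[0.6,0,0,0.085,0],[0.6,-0.008,0,0.085,0],[0.6,-0.015,0,0.085,0],[0.6,-0.02,0,0.085,0]],
])

```text
clock: 3.15
ee_pos: [0.5039, -0.0163, 0.0772]
tcp_rot: [-2.318, 2.119, -0.002]
ft_force: [0.4, -0.1, -0.2]
gripper_width: 0.0515
grip_force: 0.0
```

Request:
jog_arm([
  [[0.6,-0.004,0,0,0],[0.6,-0.008,0,0,0],[0.6,-0.012,0,0,0],[0.6,-0.016,0,0,0],[0.6,-0.02,0,0,0],[0.6,-0.024,0,0,0],[0.6,-0.028,0,0,0],[0.6,-0.032,0,0,0],[0.6,-0.032,0,0,0]],
])

```text
clock: 4.28
ee_pos: [0.5005, 0.015, 0.0763]
tcp_rot: [-2.319, 2.12, -0.0]
ft_force: [-0.4, -0.4, -0.2]
gripper_width: 0.051
grip_force: 0.0
```

```bash
cat > look.py <<'E'
import sys
from h import *
c,V=cloud("scene"); save(cv2.resize(c["frame"][100:300,120:340],(660,600)),sys.argv[1])
I=c["frame"];hsv=cv2.cvtColor(I,cv2.COLOR_RGB2HSV);W=V
x,y,Z=W[...,0],W[...,1],W[...,2]
m=(x>.3)&(x<.72)&(y>-.1)&(y<.2)&(hsv[...,0]>5)&(hsv[...,0]<20)&(hsv[...,1]>90)&(Z>.008)
k,l,st,_=cv2.connectedComponentsWithStats(m.astype(np.uint8))
for i in range(1,k):
    if st[i,4]>60:
        P=W[l==i]; zt=np.percentile(P[:,2],97); P=P[P[:,2]>zt-.006]
        print(st[i],round(zt,4),cv2.minAreaRect(P[:,:2].astype(np.float32)))
E
python3 st.py; python3 look.py s2.png
```

```text
4.275 [0.5005 0.015  0.0763] yaw x -84.86997337425957 width 0.05103086216293009 [-0.43 -0.38 -0.2 ] [ 0.34  0.27 -0.29 -0.   -1.01 -0.25]
[[ 0.089 -0.996  0.   ]
 [-0.996 -0.089  0.   ]
 [-0.    -0.    -1.   ]]
[ 214  172   51   42 1032] 0.1044 ((0.5207538604736328, 0.01551743969321251), (0.08912056684494019, 0.029557736590504646), 6.171542644500732)
[259 219  27  25 445] 0.052 ((0.655552864074707, 0.00589817576110363), (0.07006154209375381, 0.026724450290203094), 14.226613998413086)
```

View pics/s2.png

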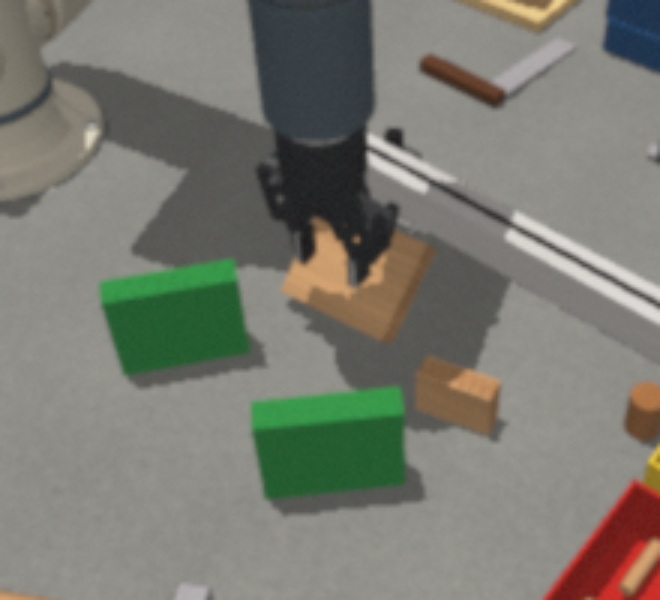

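The board is tilting towards the fence, with the fingers behind it, and the picture caught it mid-fall. I'll follow through a little and look again.

Request:
jog_arm([
  [[0.6,-0.004,0,0,0],[0.6,-0.008,0,0,0],[0.6,-0.008,0,0,0],[0.6,-0.008,0,0,0],[0.6,-0.008,0,0,0],[0.6,0.015,0,-0.02,0],[0.6,0.03,0,-0.02,0],[0.6,0.03,0,-0.02,0]],
])

```text
clock: 5.32
ee_pos: [0.5029, -0.016, 0.0958]
tcp_rot: [2.316, -2.122, -0.001]
ft_force: [1.4, 0.2, -0.3]
gripper_width: 0.0515
grip_force: 0.0
```

```bash
python3 st.py; python3 look.py s3.png
```

```text
5.325 [ 0.5029 -0.016   0.0958] yaw x -85.00902522227891 width 0.05148542878513544 [ 1.39  0.22 -0.3 ] [ 0.28  0.25 -0.26 -0.   -1.06 -0.19]
[[ 0.087 -0.996 -0.   ]
 [-0.996 -0.087  0.   ]
 [-0.     0.    -1.   ]]
[218 176  51  37 924] 0.031 ((0.499543160200119, 0.05293814465403557), (0.12706542015075684, 0.15640199184417725), 4.535765171051025)
[259 219  27  25 448] 0.0523 ((0.6555051207542419, 0.006073484197258949), (0.06963379681110382, 0.027145814150571823), 13.40671443939209)
```

View pics/s3.png

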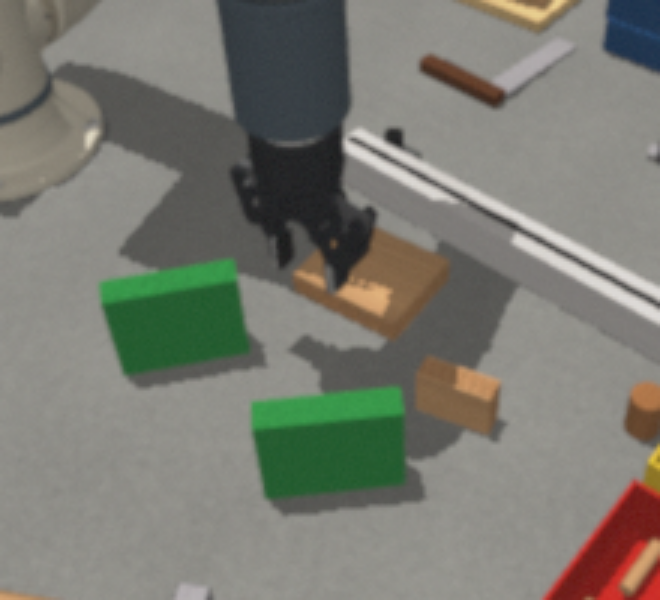

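The board lies flat (crop around (375,285)), pointing towards the fence, and the offcut is untouched at (460,395). I'll measure the board's edges.

```bash
cat > bd.py <<'E'
from h import *
for n in ("scene","top"):
    c,W=cloud(n);hsv=cv2.cvtColor(c["frame"],cv2.COLOR_RGB2HSV)
    x,y,Z=W[...,0],W[...,1],W[...,2]
    m=(x>.4)&(x<.6)&(y>0)&(y<.185)&(hsv[...,0]>5)&(hsv[...,0]<20)&(hsv[...,1]>90)&(Z>.024)&(Z<.034)
    k,l,st,_=cv2.connectedComponentsWithStats(m.astype(np.uint8))
    if k<2: continue
    P=W[l==1+st[1:,4].argmax()];r_=cv2.minAreaRect(P[:,:2].astype(np.float32))
    print(n,len(P),np.round(r_[0],4),np.round(r_[1],4),r_[2]); print(np.round(cv2.boxPoints(r_),4).tolist())
    f=(x>.35)&(x<.74)&(y>.14)&(y<.26)&(hsv[...,1]<60)&(Z>.042)&(Z<.058); F=W[f][:,:2].astype(np.float32); q=cv2.minAreaRect(F); print("fence",np.round(q[0],4),np.round(q[1],4),q[2])
    d=np.deg2rad(q[2]-90) if q[2]>45 else np.deg2rad(q[2]); nf=np.array([-np.sin(d),np.cos(d)])
    print("corner gaps to face",np.round((np.array(q[0])-cv2.boxPoints(r_))@nf-.02,4))
E
python3 bd.py
```

```text
scene 626 [0.5109 0.0816] [0.089  0.1025] 6.538092613220215
[[0.4609000086784363, 0.1274999976158142], [0.4726000130176544, 0.025599999353289604], [0.5609999895095825, 0.03579999879002571], [0.5493000149726868, 0.13760000467300415]]
fence [0.5489 0.196 ] [0.0455 0.3828] 87.7259750366211
corner gaps to face [0.0519 0.1532 0.1396 0.0383]
top 31 [0.5451 0.1071] [0.0068 0.0447] 5.9239606857299805
[[0.5393999814987183, 0.1289999932050705], [0.5440000295639038, 0.08449999988079071], [0.5508000254631042, 0.0851999968290329], [0.5461999773979187, 0.12970000505447388]]
fence [0.6271 0.1924] [0.0408 0.2274] 87.86911010742188
corner gaps to face [0.0466 0.0909 0.0899 0.0457]
```

Request:
jog_arm([
  [[0.6,-0.013,0,0.01,4],[0.6,-0.013,0,0.035,7.2],[0.6,-0.013,0,0.06,7.2],[0.6,-0.013,0,0.075,7.2],[0.6,-0.013,0,0.083,7.2],[0.6,-0.013,0,0.087,7.2],[0.6,-0.013,0,0.087,7.2],[0.6,-0.013,0,0.087,7.2]],
])

```text
clock: 6.48
ee_pos: [0.5025, -0.0021, 0.0098]
tcp_rot: [-2.18, 2.261, -0.001]
ft_force: [0.5, 0.2, 0.2]
gripper_width: 0.0512
grip_force: 0.0
```

```bash
python3 st.py; python3 look.py s4.png
```

```text
6.475 [ 0.5025 -0.0021  0.0098] yaw x -92.09146673719 width 0.05123405744927225 [0.45 0.24 0.2 ] [ 0.31  0.35 -0.38  0.   -0.84 -0.34]
[[-0.036 -0.999  0.001]
 [-0.999  0.036  0.   ]
 [-0.    -0.001 -1.   ]]
[238 175  31  38 648] 0.0845 ((0.5546284914016724, 0.007642563432455063), (0.009674754925072193, 0.03523457422852516), 81.86486053466797)
[259 219  27  24 447] 0.0519 ((0.6555037498474121, 0.00569908507168293), (0.06992121040821075, 0.026136836037039757), 13.880188941955566)
```

View pics/s4.png

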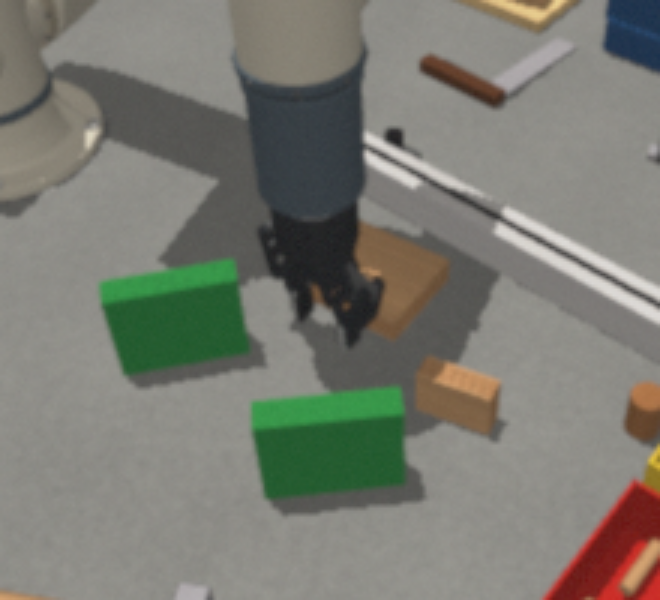

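The fingers are down behind the trailing edge at about (330,320), clear of the green pieces. Next I slide the board.

Request:
jog_arm([
  [[0.6,-0.005,0,0,0],[0.6,-0.01,0,0,0],[0.6,-0.015,0,0,0],[0.6,-0.02,0,0,0],[0.6,-0.025,0,0,0],[0.6,-0.03,0,0,0],[0.6,-0.035,0,0,0],[0.6,-0.04,0,0,0],[0.6,-0.045,0,0,0],[0.6,-0.05,0,0,0],[0.6,-0.055,0,0,0],[0.6,-0.057,0,0,0]],
])

```text
clock: 8.02
ee_pos: [0.5042, 0.0551, 0.0093]
tcp_rot: [-2.181, 2.261, -0.0]
ft_force: [-0.0, -0.9, 0.4]
gripper_width: 0.051
grip_force: 0.5
```

```bash
python3 st.py; python3 bd.py
```

```text
8.025 [0.5042 0.0551 0.0093] yaw x -92.08237679573726 width 0.050979198411343005 [-0.03 -0.91  0.43] [ 0.42  0.36 -0.36 -0.   -0.85 -0.45]
[[-0.036 -0.999  0.   ]
 [-0.999  0.036  0.   ]
 [-0.    -0.    -1.   ]]
scene 353 [0.5345 0.1352] [0.0752 0.1372] 38.61920928955078
[[0.46230000257492065, 0.16529999673366547], [0.5479000210762024, 0.05810000002384186], [0.6067000031471252, 0.10499999672174454], [0.5210999846458435, 0.21220000088214874]]
fence [0.5872 0.1954] [0.0448 0.3069] 87.95596313476562
corner gaps to face [ 0.0146  0.1186  0.0696 -0.0345]
top 50 [0.5532 0.1486] [0.0172 0.0331] 19.533342361450195
[[0.5394999980926514, 0.16130000352859497], [0.550599992275238, 0.13009999692440033], [0.5669000148773193, 0.13580000400543213], [0.5558000206947327, 0.16699999570846558]]
fence [0.5578 0.1948] [0.0405 0.3644] 87.84333801269531
corner gaps to face [0.0142 0.045  0.0386 0.0079]
```

Request:
jog_arm([
  [[0.6,-0.002,0,0,0],[0.6,-0.004,0,0,0],[0.6,-0.006,0,0,0],[0.6,-0.008,0,0,0],[0.6,-0.009,0,0,0],[0.6,-0.01,0,0,0],[0.6,-0.01,0,0,0]],
])

```text
clock: 9.0
ee_pos: [0.5045, 0.0649, 0.0093]
tcp_rot: [-2.18, 2.261, 0.0]
ft_force: [0.3, -0.2, -0.0]
gripper_width: 0.0512
grip_force: 0.0
```

Request:
jog_arm([
  [[0.6,-0.001,0,0,0],[0.6,-0.002,0,0,0],[0.6,-0.002,0,0,0]],
])

```text
clock: 9.38
ee_pos: [0.5044, 0.0659, 0.0093]
tcp_rot: [2.179, -2.261, 0.001]
ft_force: [0.4, -4.6, 0.7]
gripper_width: 0.0512
grip_force: 2.4
```

Request:
jog_arm([
  [[0.6,-0.001,0,0,0],[0.6,-0.001,0,0,0]],
])

```text
clock: 9.62
ee_pos: [0.5044, 0.0659, 0.0093]
tcp_rot: [2.179, -2.26, 0.002]
ft_force: [1.2, -10.4, 0.7]
gripper_width: 0.0515
grip_force: 4.4
```

It touches the fence: the force has risen to 10 N and the hand has stopped moving. I'll press slightly more, then retract straight back and up.

Request:
jog_arm([
  [[0.6,-0.001,0,0,0],[0.6,-0.001,0,0,0],[0.6,0.003,0,0,0],[0.6,0.01,0,0,0],[0.6,0.03,0,0,0],[0.6,0.045,0,0,0],[0.6,0.05,0,-0.01,0],[0.6,0.05,0,-0.06,0],[0.6,0.05,0,-0.12,0],[0.6,0.05,0,-0.18,0],[0.6,0.05,0,-0.22,0],[0.6,0.05,0,-0.22,0]],
])

```text
clock: 11.12
ee_pos: [0.5046, 0.0182, 0.2339]
tcp_rot: [-2.176, 2.256, -0.007]
ft_force: [0.2, -0.9, -0.8]
gripper_width: 0.0513
grip_force: 0.0
```

Request:
jog_arm([
  [[0.6,0.05,0,0,0],[0.6,0.1,0.04,0,0],[0.6,0.15,0.08,0,0],[0.6,0.2,0.1,0,0],[0.6,0.22,0.1,0,0],[0.6,0.22,0.1,0,0],[0.6,0.22,0.1,0,0]],
])

```text
clock: 12.0
ee_pos: [0.3947, -0.1978, 0.229]
tcp_rot: [2.181, -2.261, -0.001]
ft_force: [1.2, -0.5, 0.1]
gripper_width: 0.0513
grip_force: 0.0
```

```bash
python3 st.py; python3 bd.py; python3 look.py s5.png; python3 - <<'E'
from h import *
c,W=cloud("top"); save(cv2.resize(c["frame"][100:290,150:330],(568,600),interpolation=cv2.INTER_CUBIC),"t5.png")
E
```

```text
12.0 [ 0.3947 -0.1978  0.229 ] yaw x -92.08763621268209 width 0.05125044438185794 [ 1.18 -0.55  0.14] [-0.11  0.04 -0.15 -0.   -1.38  0.07]
[[-0.036 -0.999 -0.001]
 [-0.999  0.036  0.001]
 [-0.     0.001 -1.   ]]
scene 934 [0.501  0.1287] [0.1036 0.1245] 87.80315399169922
[[0.4368000030517578, 0.07930000126361847], [0.5612000226974487, 0.07460000365972519], [0.5651999711990356, 0.17810000479221344], [0.4408000111579895, 0.18279999494552612]]
fence [0.5481 0.1972] [0.0467 0.3839] 87.7710952758789
corner gaps to face [ 0.1021  0.102  -0.0016 -0.0015]
top 1355 [0.5015 0.1271] [0.0998 0.1196] 87.89505004882812
[[0.4399000108242035, 0.0794999971985817], [0.5594000220298767, 0.07509999722242355], [0.5630999803543091, 0.17479999363422394], [0.44359999895095825, 0.17919999361038208]]
fence [0.5486 0.1954] [0.041  0.3827] 87.89990234375
corner gaps to face [0.0999 0.0999 0.0001 0.0001]
[ 231  165   50   40 1118] 0.0301 ((0.50084388256073, 0.12812946736812592), (0.10309013724327087, 0.12424120306968689), 86.95124053955078)
[259 219  27  24 442] 0.0518 ((0.6554437875747681, 0.006327899172902107), (0.07042786478996277, 0.028132028877735138), 11.95617389678955)
```

View pics/s5.png

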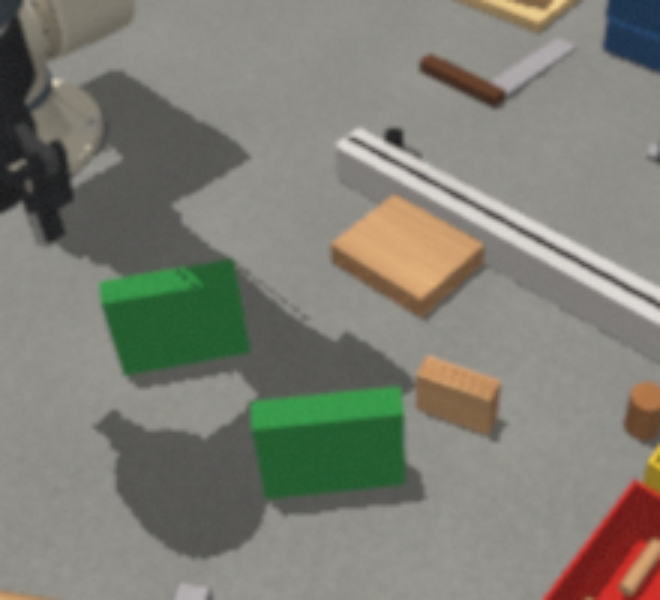

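View pics/t5.png

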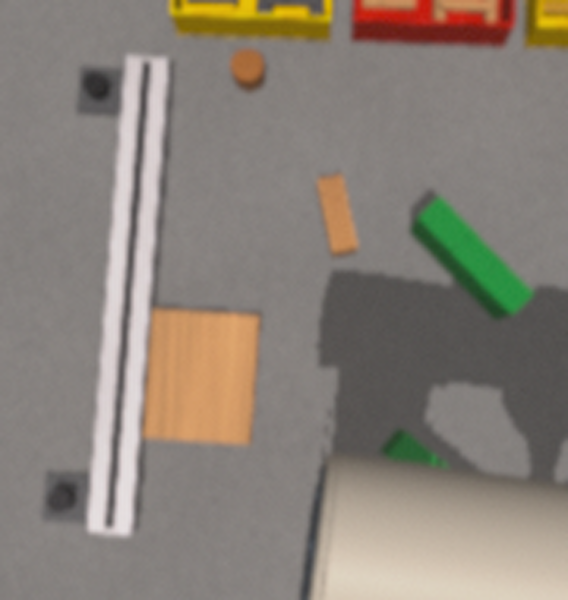

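Both views show the board lying flat with its leading edge against the fence (top crop from (152,308) to (145,438)). The corner gaps are about 0.1 mm, nothing else has moved, and the arm is clear.

```bash
python3 -c "
from plant import r
print(r.hand_in())"
```

```text
the job is handed in; nothing more can be done
None
```

The larger board was pushed over, now lies flat with its leading edge flush against the fence (about 0.1 mm gap measured at both corners), the offcut measured unmoved, nothing else in view looks disturbed, and the job is handed in with the arm clear at about 12 s.

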